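Changeover at the test station: free the bracket and park the spindle sleeves

TASK

Flip the clamp's arm up by its red grip, past upright so that it stays open, then lift out the freed angle bracket and lay it in the black tray, flat on its base. Stand each of the three black spindle sleeves upright on the pad with the colour of its collar, wholly within the coloured ring. Leave the two bare steel sleeves where they stand; the order of the sleeves and the bracket is free.

Things in the scene. Friction and masses are not known exactly. Their poses are not given: they have to be found in the camera images.
- sleeve_green: Loose black spindle sleeve with a green collar, standing upright on the bench: foot 40 mm diameter and 10 mm high, black body 34 mm diameter up to 42 mm, green collar 35 mm diameter from 42 mm to the top at 68 mm. About 0.15 kg. Origin at the centre of its underside, z up along its axis. Steel sleeves and pads stand about it, 90 mm or more centre to centre.
- pad_green: Round parking pad fixed to the bench, 84 mm diameter, 6 mm thick: grey middle 64 mm diameter within a green ring 10 mm wide. Origin at the centre of its underside, its top 6 mm above.
- sleeve_yellow: Loose black spindle sleeve with a yellow collar, standing upright on the bench: foot 40 mm diameter and 10 mm high, black body 34 mm diameter up to 42 mm, yellow collar 35 mm diameter from 42 mm to the top at 68 mm. About 0.15 kg. Origin at the centre of its underside, z up along its axis. Steel sleeves and pads stand about it, 90 mm or more centre to centre.
- pad_yellow: Round parking pad fixed to the bench, 84 mm diameter, 6 mm thick: grey middle 64 mm diameter within a yellow ring 10 mm wide. Origin at the centre of its underside, its top 6 mm above.
- sleeve_blue: Loose black spindle sleeve with a blue collar, standing upright on the bench: foot 40 mm diameter and 10 mm high, black body 34 mm diameter up to 42 mm, blue collar 35 mm diameter from 42 mm to the top at 68 mm. About 0.15 kg. Origin at the centre of its underside, z up along its axis. Steel sleeves and pads stand about it, 90 mm or more centre to centre.
- pad_blue: Round parking pad fixed to the bench, 84 mm diameter, 6 mm thick: grey middle 64 mm diameter within a blue ring 10 mm wide. Origin at the centre of its underside, its top 6 mm above.
- bracket: Loose aluminium angle bracket, 0.13 kg, in the clamp fixture: base 50 mm (x) by 60 mm (y), 8 mm thick; upright flange 8 mm thick along its -y edge (middle at y = -26 mm, top 50 mm above the underside). Origin: centre of the base's underside, z up. Starts on a 10 mm plate among ledges 6 mm high, 2 mm clear, the clamp's foot over its base; with the clamp open it lifts straight out by the flange.
- tray: Low open black tray fixed to the bench, 140 mm (x) by 120 mm (y) outside, walls 4 mm thick and 18 mm high, floor 4 mm thick. Origin at the centre of its underside.
- clamp_arm (a joint): Angle of the toggle clamp's arm, rad: 0 shut (level, over the bracket), 1.57 upright, 2.2 the stop (leaning back, away from the bracket). Turns freely under its own weight (0.14 kg): short of upright it falls shut, past upright it falls open; nothing latches it.
- clamp_grip (a point): Middle of the clamp arm's red cross grip: a round bar 14 mm thick at the arm's free end, sticking out sideways, parallel to the hinge, clear for 24 mm either side of this point; 48 mm above the bench when shut. The frame turns with the arm: y along bar and hinge; x points to the hinge, 150 mm away (away from the robot when shut). Opening swings it up and over the hinge; the bar may turn in the fingers.
- steel_sleeve_1: Bare steel sleeve of the same shape and size as the black ones, without a coloured collar; it stays where it is. Origin at the centre of its underside.
- steel_sleeve_2: Bare steel sleeve of the same shape and size as the black ones, without a coloured collar; it stays where it is. Origin at the centre of its underside.

How it is judged:
On the way, in this order (a step that is already met when the one before it is completed fails the run):
1. the clamp arm is flipped up past upright (value of joint clamp_arm above 1.65 rad), for 0.2 s.
2. the bracket is lifted out of the fixture (height (world z) of bracket above 0.03 m), for 0.1 s.
At the end, for the whole second after the job is handed in: The clamp arm stays past upright (over 1.65 rad); the bracket lies flat on its base on the tray's floor; each black sleeve stands upright on the pad of its collar's colour, within 13 mm of its centre (foot inside the ring); all released and at rest (value of joint clamp_arm above 1.65 rad and horizontal distance between bracket and tray below 0.05 m and z of bracket in the frame of tray below 0.009 m and angle between each of bracket, sleeve_green, sleeve_yellow, sleeve_blue's own z axis and vertical below 0.1 rad and linear speed of each of bracket, sleeve_green, sleeve_yellow, sleeve_blue below 0.02 m/s and horizontal distance between sleeve_green and pad_green below 0.013 m and z of sleeve_green in the frame of pad_green between 0.003 and 0.01 m and horizontal distance between sleeve_yellow and pad_yellow below 0.013 m and z of sleeve_yellow in the frame of pad_yellow between 0.003 and 0.01 m and horizontal distance between sleeve_blue and pad_blue below 0.013 m and z of sleeve_blue in the frame of pad_blue between 0.003 and 0.01 m); the robot touches nothing.
It fails at once if a bare steel sleeve is moved more than 25 mm or tipped over (distance of any of steel_sleeve_1, steel_sleeve_2 from where it was at the start of the episode above 0.025 m or angle between any of steel_sleeve_1, steel_sleeve_2's own z axis and vertical above 0.5 rad).
It also fails if it takes over 125 s, if anything falls off the work surface, if the arm or the gripper's body presses on something with over 40 N, if the wrist force passes 120 N, or if a joint passes its speed limit or range.

ROBOT

A 7-joint arm with a two-finger parallel gripper is mounted at the origin on the work surface. World frame = base frame: x ahead of the robot, y to its left, z up, the work surface at z = 0. Lengths are in m, angles in rad, forces in N, time in s.
With the tool pointing down it reaches from about 0.4 to 0.85 m from the base axis. Payload 10.4 kg.
Tool frame: the origin (TCP) lies at the very end of the fingers, on their centre line; the grasp point (between the pads) lies 19 mm behind it (manip.grip_depth is the distance from the TCP to the grasp point, in m); z points along the fingers, y is the direction in which the jaws open and shut (so a half turn about z gives the same grasp; the last joint's range is limited). The gripper opens to 85 mm and grips with 20 to 120 N. Pads are 22 mm wide; open, the fingers measure 114 mm over their backs; the gripper's body (76 mm by 85 mm) begins 54 mm behind the grasp point. The pads swing forward as they close: fully open they stand 13 mm farther back than shut.
Start: joints at [1.084, 0.332, -0.065, 1.46, 0.022, 1.35, -0.088], TCP at [0.28, -0.559, 0.231] pointing down, gripper open.
Joint ranges: [-2.6, 2.6], [-0.5, 2.12], [-1.47, 1.34], [0.16, 2.42], [-1.27, 4.41], [0.06, 2.06], [-2.6, 2.6]. Speed limits (rad/s): [2.22, 2.22, 2.79, 2.79, 3.14, 3.14, 3.14].

INTERFACE

Orientations are given as a unit quaternion [x, y, z, w].
In Python, from workcell import manip gives the robot as it stands.
- The arm moves only by the tool step_arm, never from a script. Its argument "motion" is a list of rows, each a list of 6 numbers: the shift along the tool's x, y, z in mm, then the turn, a rotation vector about the tool's x, y, z in degrees. A call has 1 to 20 rows; each row shifts and turns the pose as measured when the row begins, along the tool's axes as they then stand; what a row does not reach is not made up. A row lasts 1/8 s, in which the tool goes at most 62.5 mm and 10.7 degrees, less where a joint would pass 70% of its speed; a pose out of reach is approached as far as the arm can. A call with a gripper value outside its range is refused whole. "jaw" is the finger opening in mm, from 0 to 85.4, set as the call begins (left out, the last holds). The fingers move at their own pace and stop on an object; "force" is the grip in N (left out, the last holds). Time passes only in rows, so rows that do not move let the fingers close. It gives the time, the measured TCP pose, the force and the opening at its end, in the units of the state.
- manip.get_obs(): the state, without advancing time (a new reading comes with each control period).
- manip.camera(name): name is "side" or "top"; returns the picture (420x560x3 uint8, blue, green, red); there is no depth.
- manip.camera_info(name): a dict with "camera_matrix" (3x3 intrinsics, pixels), "R" (3x3) and "t" (3): a world point X has camera coordinates R X + t. Camera axes: x right, y down, z forward; pixel columns grow to the right and rows downward; lengths in m; the calibration is good to about 2 mm. A picture is of the moment at which its call begins. camera_info takes no time and is no camera call.
- manip.hand_in(): hands the job in, once; it reports no verdict.
The state is a dict: "clock": time; "joint_pos": joint angles; "joint_velocities": joint speeds; "tau": joint torques, N m; "position": TCP position; "ee_rot": TCP orientation; "ft_force": force on the tool from outside, world axes, zero at the start; "torque": the same for the moment, N m; "grip_width": opening from 0.0 (shut) to 1.0 (fully open).
Only numpy, scipy, OpenCV 4.12 (cv2) and the standard library are available. Lean on these libraries where they do the work, as an engineer would, in place of code of your own. Each camera call takes 0.05 s, during which the arm holds its last target.

## Working session

There is one attempt and no reset: what is moved stays moved. The work goes in short steps, Python scripts to look and compute and a tool call to move; the robot and the scene stay as the last step left them, time stands still between calls to the robot, and variables do not carry over. Pictures are saved under pics/ and viewed, and the job is handed in when it is done.

Besides the shell and the picture viewer there is one more tool, called by a JSON object that holds its "fn" and its "kwargs", one argument or row to a line. step_arm: Moves the arm, as the interface text tells. Its arguments: {"type":"object","properties":{"motion":{"type":"array"},"jaw":{"type":"number"},"force":{"type":"number"}},"required":["motion"]}

```bash
mkdir -p pics; ls; python3 - <<'E'
from workcell import manip
import cv2
for n in("top","side"):
    cv2.imwrite(f"pics/{n}0.png",manip.camera(n))
    i=manip.camera_info(n);print(n,i)
print(manip.get_obs(), manip.grip_depth)
E
```

```text
pics
top {'camera_matrix': array([[445.35909679,   0.        , 268.39103621],
       [  0.        , 445.35909679, 212.20108378],
       [  0.        ,   0.        ,   1.        ]]), 'R': array([[ 0.01483402, -0.99969503, -0.01974354],
       [-0.99683016, -0.01324217, -0.07844926],
       [ 0.07816389,  0.02084467, -0.99672258]]), 't': array([0.0381155 , 0.53440093, 1.0459165 ])}
side {'camera_matrix': array([[425.33596623,   0.        , 281.39397187],
       [  0.        , 425.33596623, 204.96019073],
       [  0.        ,   0.        ,   1.        ]]), 'R': array([[-0.971906  , -0.23459768,  0.0190435 ],
       [-0.18838237,  0.72682779, -0.66047971],
       [ 0.14110566, -0.64551165, -0.75060236]]), 't': array([0.5240839 , 0.14287235, 0.96688036])}
{'clock': 0.1, 'joint_pos': array([ 1.08438822,  0.33279818, -0.06469476,  1.46085808,  0.02159487,
        1.34987276, -0.0884831 ]), 'joint_velocities': array([-0.00163588, -0.00214304, -0.00031883, -0.00094262, -0.00105944,
        0.00090647, -0.00083978]), 'tau': array([ 5.38180993e-04, -6.26746631e+01,  4.86555439e-02, -3.92430818e+01,
        1.64590526e-02,  6.92996240e-03, -1.34725093e-05]), 'position': array([ 0.27944849, -0.55868117,  0.23060166]), 'ee_rot': array([ 9.73226908e-01,  2.29845599e-01, -1.67803956e-04, -5.97510197e-04]), 'ft_force': array([ 0.00379691, -0.44571766,  1.0918559 ]), 'torque': array([-0.05038915,  0.00904264, -0.02738107]), 'grip_width': 0.9959922026005192} 0.0187
```

View pics/top0.png

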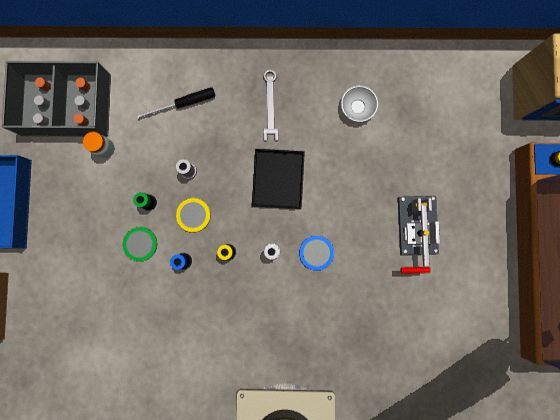

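View pics/side0.png

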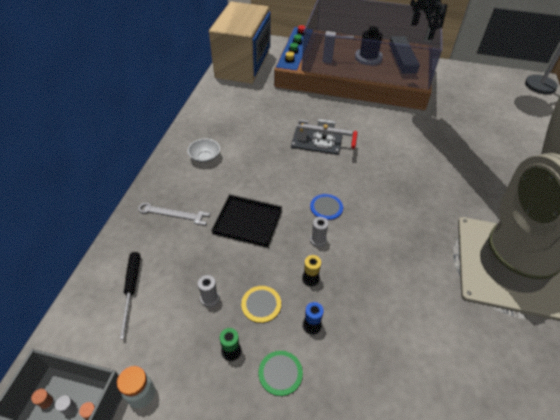

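The top view has the sleeves green (143,201), blue (179,262), yellow (225,253); the pads green (140,244), yellow (193,215), blue (317,253); the tray (278,179); and the clamp (420,230) with its grip (415,270). Next I'll zoom in.

```bash
cat > h.py <<'E'
import numpy as np,cv2
from workcell import manip
I={n:manip.camera_info(n) for n in("top","side")}
def ray(n,p):
    i=I[n];d=np.linalg.inv(i["camera_matrix"])@[p[0],p[1],1];R=i["R"]
    return -R.T@i["t"],R.T@d
def cast(n,p,z):
    c,d=ray(n,p);return c+d*(z-c[2])/d[2]
def tri(p,q):
    A=[];b=[]
    c1,d1=ray("top",p);c2,d2=ray("side",q)
    M=np.stack([d1,-d2],1);s=np.linalg.lstsq(M,c2-c1,rcond=None)[0]
    a=c1+d1*s[0];e=c2+d2*s[1];return (a+e)/2,np.linalg.norm(a-e)
def proj(n,X):
    i=I[n];c=i["camera_matrix"]@(i["R"]@np.asarray(X)+i["t"]);return c[:2]/c[2]
def crop(img,x0,x1,y0,y1,s,f):
    cv2.imwrite(f,cv2.resize(img[y0:y1,x0:x1],None,fx=s,fy=s,interpolation=cv2.INTER_CUBIC))
E
python3 - <<'E'
from h import *
t=cv2.imread("pics/top0.png");s=cv2.imread("pics/side0.png")
crop(t,385,455,185,285,6,"pics/c1.png")
crop(s,280,370,105,165,8,"pics/c2.png")
crop(t,120,340,150,280,3.5,"pics/c3.png")
for n in I: print(n,ray(n,(280,210)))
E
```

```text
top (array([0.45038865, 0.02337871, 1.08516449]), array([ 0.08347716, -0.00514845, -0.99684951]))
side (array([0.39984262, 0.64323781, 0.81012658]), array([ 0.14205879, -0.6361306 , -0.7584908 ]))
```

View pics/c1.png

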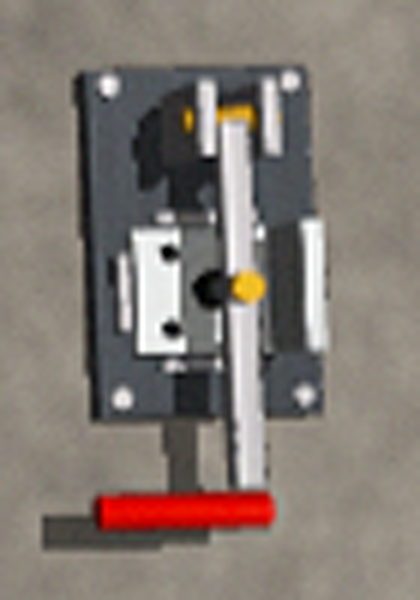

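View pics/c2.png

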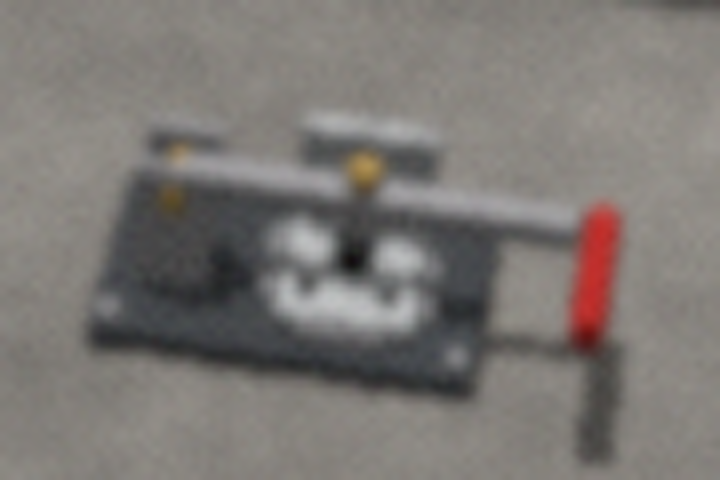

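View pics/c3.png

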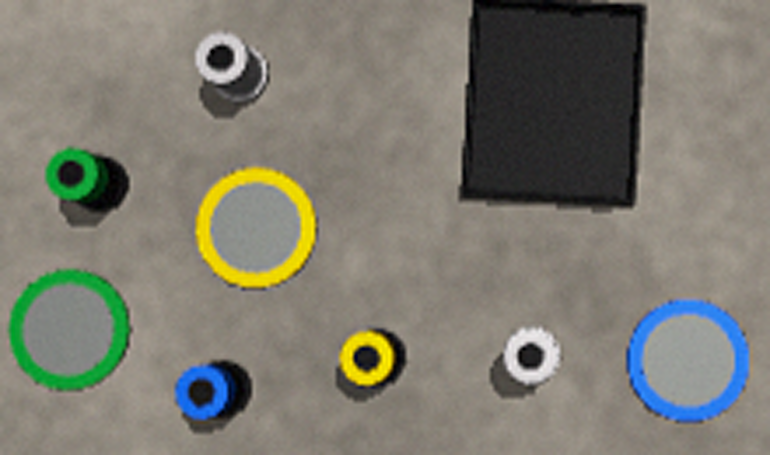

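The clamp's arm runs along the top view's vertical, with its red bar at the near end. The bracket's flange is on the right (-y) side, at crop (312,285). Next I'll measure everything.

```bash
cat > meas.py <<'E'
from h import *
HUE={"green":(50,80),"yellow":(22,34),"blue":(100,118)}
def blobs(img,lo,hi,amin=20):
    h=cv2.cvtColor(img,cv2.COLOR_BGR2HSV)
    m=cv2.inRange(h,lo,hi)
    c,_=cv2.findContours(m,cv2.RETR_EXTERNAL,cv2.CHAIN_APPROX_NONE)
    return [x for x in c if cv2.contourArea(x)>amin]
def colours(img,roi=(110,345,150,285)):
    out={}
    U=4
    x0,x1,y0,y1=roi
    im=cv2.resize(img[y0:y1,x0:x1],None,fx=U,fy=U,interpolation=cv2.INTER_CUBIC)
    for k,(a,b) in HUE.items():
        for c in blobs(im,(a,120,120),(b,255,255),300):
            (cx,cy),(w,hh),_=cv2.fitEllipse(c)
            p=((cx+.5)/U-.5+x0,(cy+.5)/U-.5+y0)
            kind="pad" if w>80 else "sleeve"
            out[kind+"_"+k]=(p,cast("top",p,.006 if kind=="pad" else .068),w/U,hh/U)
    return out
if __name__=="__main__":
    t=cv2.imread("pics/top0.png")
    for k,v in sorted(colours(t).items()): print(k,np.round(v[0],1),np.round(v[1],4),np.round(v[2:],1))
    # dark holes of sleeves
    U=4;x0,y0=110,150
    im=cv2.resize(t[150:285,110:345],None,fx=U,fy=U,interpolation=cv2.INTER_CUBIC)
    for n,p in dict(green=(140.5,200),blue=(178,262),yellow=(225,253),s1=(183,167),s2=(272,252)).items():
        g=cv2.cvtColor(t,cv2.COLOR_BGR2GRAY)
        X,Y=int((p[0]-x0)*U),int((p[1]-y0)*U)
        w=cv2.cvtColor(im,cv2.COLOR_BGR2GRAY)[Y-16:Y+16,X-16:X+16]
        m=(w<60).astype(np.uint8)
        nl,l,st,ce=cv2.connectedComponentsWithStats(m)
        i=1+np.argmin([np.hypot(*(q-16)) for q in ce[1:]])
        c=ce[i]; q=((X-16+c[0]+.5)/U-.5+x0,(Y-16+c[1]+.5)/U-.5+y0)
        print("hole",n,np.round(q,1),st[i][4],np.round(cast("top",q,.068),4))
    # tray
    g=cv2.cvtColor(t,cv2.COLOR_BGR2GRAY)
    m=(g[140:220,240:315]<65).astype(np.uint8)
    c=max(cv2.findContours(m,0,1)[0],key=cv2.contourArea)
    r=cv2.minAreaRect(c);q=np.array(r[0])+[240,140];print("tray",q,r[1:],cast("top",q,.012))
    # red bar
    for n in I:
        im=cv2.imread(f"pics/{n}0.png");h=cv2.cvtColor(im,cv2.COLOR_BGR2HSV)
        m=cv2.inRange(h,(0,180,90),(6,255,255))
        if n=="top": m[:,:380]=0
        else: m[:100]=0;m[170:]=0;m[:,:330]=0;m[:,380:]=0
        c=max(cv2.findContours(m,0,1)[0],key=cv2.contourArea);r=cv2.minAreaRect(c)
        b=cv2.boxPoints(r);print(n,"bar",r)
        e=sorted([(b[i]+b[(i+1)%4])/2 for i in range(4)],key=lambda e:-np.linalg.norm(e-r[0]))[:2]
        print([ (p,np.round(cast(n,p,.050),4)) for p in e],np.round(cast(n,r[0],.05),4))
    # flange ends top, crop coords/6
    for p in [(303,218),(320,218),(327,348),(311,350),(135,230),(140,353)]:
        q=(385+(p[0]+.5)/6-.5,185+(p[1]+.5)/6-.5);print(p,"z60",cast("top",q,.060),"z18",cast("top",q,.018))
    for p in [(195,80),(214,80),(197,155),(212,155),(265,80),(281,80),(267,152),(281,152),(233,120),(247,287)]:
        q=(385+(p[0]+.5)/6-.5,185+(p[1]+.5)/6-.5);print(p,"z55",cast("top",q,.055))
E
python3 meas.py
```

```text
pad_blue [316.1 252.5] [ 0.4391 -0.0705  0.006 ] [34.6 34.9]
pad_green [139.1 243.7] [0.454  0.3593 0.006 ] [33.3 34.3]
pad_yellow [192.6 214.6] [0.5268 0.2306 0.006 ] [34.2 34.8]
sleeve_blue [177.2 261.6] [0.4144 0.251  0.068 ] [14.8 15.6]
sleeve_green [139.9 199.2] [0.5564 0.3419 0.068 ] [14.  14.5]
sleeve_yellow [224.2 251.8] [0.4382 0.1441 0.068 ] [15.3 15.6]
hole green [139.7 199.1] 695 [0.5565 0.3424 0.068 ]
hole blue [177.1 261.6] 723 [0.4143 0.2513 0.068 ]
hole yellow [224.2 251.8] 574 [0.4382 0.1441 0.068 ]
hole s1 [182.5 165.9] 590 [0.6352 0.2454 0.068 ]
hole s2 [271.  251.3] 561 [0.4409 0.0374 0.068 ]
tray [277.38397598 178.704422  ] ((50.1411247253418, 58.44541931152344), 3.0127875804901123) [0.61651097 0.02516972 0.012     ]
top bar ((415.5, 269.5), (5.0, 29.0), 90.0)
[(array([430. , 269.5], dtype=float32), array([ 0.4048, -0.3274,  0.05  ])), (array([401. , 269.5], dtype=float32), array([ 0.4037, -0.2613,  0.05  ]))] [ 0.4042 -0.2944  0.05  ]
side bar ((353.876953125, 138.98463439941406), (2.4806947708129883, 14.139959335327148), 7.125016689300537)
[(array([354.75388, 1
[... 569 characters left out ...]
[ 0.51038199 -0.27332288  0.06      ] z18 [ 0.51283986 -0.28547846  0.018     ]
(140, 353) z60 [ 0.4635463  -0.27477088  0.06      ] z18 [ 0.46408536 -0.28698578  0.018     ]
(195, 80) z55 [ 0.56885448 -0.29829027  0.055     ]
(214, 80) z55 [ 0.56894642 -0.3055609   0.055     ]
(197, 155) z55 [ 0.53986849 -0.2987296   0.055     ]
(212, 155) z55 [ 0.53994412 -0.30445701  0.055     ]
(265, 80) z55 [ 0.56919308 -0.32506673  0.055     ]
(281, 80) z55 [ 0.56927042 -0.33118318  0.055     ]
(267, 152) z55 [ 0.5413781  -0.32546205  0.055     ]
(281, 152) z55 [ 0.5414485  -0.33080263  0.055     ]
(233, 120) z55 [ 0.55356202 -0.31263931  0.055     ]
(247, 287) z55 [ 0.48941379 -0.31717238  0.055     ]
```

```bash
cat >> h.py <<'E'
from scipy.spatial.transform import Rotation as Ro
def delta(p,yaw):
    o=manip.get_obs();R=Ro.from_quat(o["ee_rot"]);a=np.radians(yaw)
    T=Ro.from_quat([np.cos(a/2),np.sin(a/2),0,0])
    print("t",round(o["clock"],2),"pos",np.round(o["position"],4),"F",np.round(o["ft_force"],1),"w",round(o["grip_width"]*85.4,1))
    print("shift mm",np.round(R.inv().apply(np.array(p)-o["position"])*1000,1),"turn deg",np.round(np.degrees((R.inv()*T).as_rotvec()),1),
     "shift after turn",np.round(T.inv().apply(np.array(p)-o["position"])*1000,1))
E
python3 -c "
from h import *
delta((.404,-.290,.12),92)"
```

```text
t 0.1 pos [ 0.2794 -0.5587  0.2306] F [ 0.  -0.4  1.1] w 85.1
shift mm [ 231.6 -184.4  110.8] turn deg [ -0.1  -0.  -65.4] shift after turn [264.2 133.9 110.6]
```

{"fn": "step_arm", "kwargs": {
  "motion": [
    [0, 0, 0, 0, 0, -9.5],
    [0, 0, 0, 0, 0, -9.5],
    [0, 0, 0, 0, 0, -9.5],
    [0, 0, 0, 0, 0, -9.5],
    [0, 0, 0, 0, 0, -9.5],
    [0, 0, 0, 0, 0, -9.5],
    [0, 0, 0, 0, 0, -9]
  ],
  "jaw": 45,
  "force": 25
}}

```text
clock: 0.98
position: [0.2786, -0.5571, 0.227]
ee_rot: [0.678, 0.735, 0.001, -0.004]
ft_force: [0.2, 0.3, 0.7]
grip_width: 0.526
```

```bash
python3 -c "
from h import *
delta((.404,-.290,.12),92)"
```

```text
t 0.97 pos [ 0.2786 -0.5571  0.227 ] F [0.2 0.3 0.7] w 45.0
shift mm [255.2 147.1 108.3] turn deg [-0.2 -0.4  2.7] shift after turn [262.6 134.6 107. ]
```

{"fn": "step_arm", "kwargs": {
  "motion": [
    [44, 24, 18, 0, 0, 1.5],
    [44, 24, 18, 0, 0, 0.5],
    [44, 22, 18, 0, 0, 0],
    [44, 22, 18, 0, 0, 0],
    [44, 22, 18, 0, 0, 0],
    [22, 11, 9, 0, 0, 0],
    [0, 0, 0, 0, 0, 0]
  ]
}}

```text
clock: 1.85
position: [0.3905, -0.2996, 0.1238]
ee_rot: [0.69, 0.724, 0.001, -0.005]
ft_force: [-0.4, -0.2, 0.7]
grip_width: 0.531
```

```bash
python3 -c "
from h import *
delta((.404,-.290,.029),92)"
```

```text
t 1.85 pos [ 0.3905 -0.2996  0.1238] F [-0.4 -0.2  0.7] w 45.4
shift mm [ 8.2 14.5 94.7] turn deg [-0.4 -0.5  0.8] shift after turn [ 9.2 13.8 94.8]
```

{"fn": "step_arm", "kwargs": {
  "motion": [
    [9, 14, 15, 0, 0, 0.8],
    [0, 0, 25, 0, 0, 0],
    [0, 0, 25, 0, 0, 0],
    [0, 0, 20, 0, 0, 0],
    [0, 0, 8, 0, 0, 0],
    [0, 0, 0, 0, 0, 0]
  ]
}}

```text
clock: 2.6
position: [0.402, -0.2963, 0.0298]
ee_rot: [0.698, 0.716, -0.0, -0.004]
ft_force: [0.1, 0.4, 0.0]
grip_width: 0.528
```

```bash
python3 -c "
from h import *
delta((.404,-.290,.029),92)
s=manip.camera('side');crop(s,280,400,70,170,6,'pics/c4.png')
"
```

```text
t 2.6 pos [ 0.402  -0.2963  0.0298] F [0.1 0.4 0. ] w 45.1
shift mm [6.2 2.2 0.8] turn deg [-0.3 -0.3 -0.5] shift after turn [6.2 2.3 0.8]
```

View pics/c4.png

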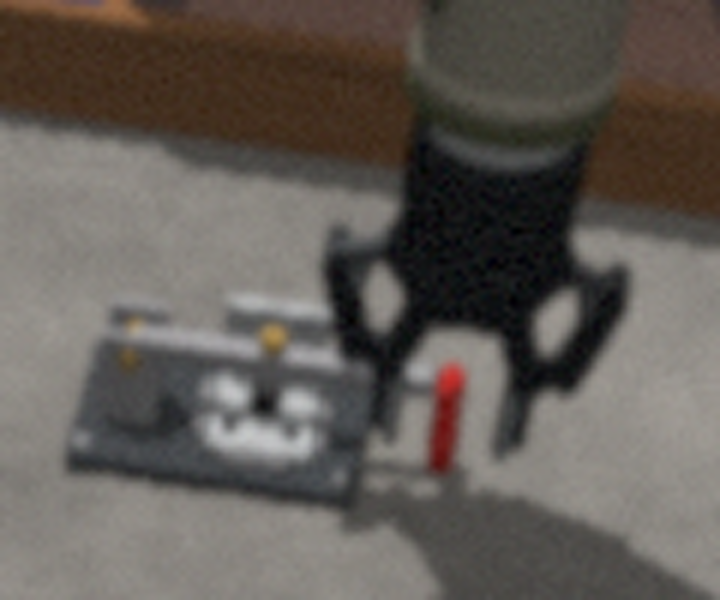

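The fingers straddle the red bar at crop (450,420). I'll shift a little off the arm and close.

{"fn": "step_arm", "kwargs": {
  "motion": [
    [6, 2, 0, 0, 0, 0],
    [0, 0, 0, 0, 0, 0],
    [0, 0, 0, 0, 0, 0]
  ]
}}

```text
clock: 3.02
position: [0.4051, -0.2908, 0.0321]
ee_rot: [0.698, 0.716, -0.0, -0.002]
ft_force: [-0.4, 0.1, -0.2]
grip_width: 0.529
```

{"fn": "step_arm", "kwargs": {
  "motion": [
    [0, 0, 0, 0, 0, 0],
    [0, 0, 0, 0, 0, 0],
    [0, 0, 0, 0, 0, 0],
    [0, 0, 0, 0, 0, 0]
  ],
  "jaw": 0,
  "force": 25
}}

```text
clock: 3.52
position: [0.4031, -0.2909, 0.0324]
ee_rot: [0.698, 0.716, -0.002, -0.004]
ft_force: [-0.0, -0.9, -0.7]
grip_width: 0.153
```

```bash
python3 - <<'E'
from h import *
delta((.404,-.290,.029),92)
# arc steps in tool axes (y fwd, z down)
for n,a in [(10,2.1)]:
    th=np.linspace(0,a,n+1);Y=-150*np.cos(th);Z=-150*np.sin(th)
    print(np.round(np.c_[np.diff(Y),np.diff(Z)],0).tolist())
E
```

```text
t 3.52 pos [ 0.4031 -0.2909  0.0324] F [-0.  -0.9 -0.7] w 13.1
shift mm [0.8 0.9 3.4] turn deg [-0.4 -0.2 -0.5] shift after turn [0.8 0.9 3.4]
[[3.0, -31.0], [10.0, -30.0], [16.0, -27.0], [21.0, -23.0], [25.0, -18.0], [29.0, -13.0], [31.0, -6.0], [31.0, 0.0], [31.0, 7.0], [29.0, 13.0]]
```

{"fn": "step_arm", "kwargs": {
  "motion": [
    [0, 1, -16, 0, 0, 0],
    [0, 2, -16, 0, 0, 0],
    [0, 4, -15, 0, 0, 0],
    [0, 6, -15, 0, 0, 0],
    [0, 7, -14, 0, 0, 0]
  ]
}}

```text
clock: 4.15
position: [0.4245, -0.2901, 0.113]
ee_rot: [0.698, 0.716, -0.001, -0.004]
ft_force: [5.1, 0.1, -7.0]
grip_width: 0.153
```

```bash
cat >> h.py <<'E'
def arc(n,a_end,H=(.5535,.048),r=.150):
    o=manip.get_obs();p=o["position"];g=(p[0],p[2]+.0187)
    # current grip angle from pos, radius check
    a=np.arctan2(g[1]-H[1],H[0]-g[0]);R=np.hypot(g[1]-H[1],H[0]-g[0])
    print("t",o["clock"],"ang",round(a,3),"rad",round(R,4),"F",np.round(o["ft_force"],1),"w",round(o["grip_width"]*85.4,1),"y",p[1])
    th=np.linspace(a,a_end,n+1)[1:]
    P=np.c_[H[0]-r*np.cos(th),H[1]+r*np.sin(th)]-np.array(g)
    D=np.diff(np.r_[[[0,0]],P],axis=0)*1000
    print(np.round(np.c_[D[:,0],-D[:,1]],0).tolist())
E
python3 -c "
from h import *
arc(5,1.1)"
```

```text
t 4.15 ang 0.575 rad 0.1538 F [ 5.1  0.1 -7. ] w 13.1 y -0.29006704110398135
[[12.0, -11.0], [11.0, -12.0], [12.0, -11.0], [13.0, -9.0], [14.0, -8.0]]
```

{"fn": "step_arm", "kwargs": {
  "motion": [
    [0, 10, -12, 0, 0, 0],
    [0, 11, -12, 0, 0, 0],
    [0, 12, -11, 0, 0, 0],
    [0, 13, -9, 0, 0, 0],
    [0, 14, -8, 0, 0, 0]
  ]
}}

```text
clock: 4.78
position: [0.4802, -0.2884, 0.1688]
ee_rot: [0.699, 0.715, -0.007, -0.011]
ft_force: [-3.0, 1.7, 2.4]
grip_width: 0.153
```

```bash
python3 -c "
from h import *
arc(6,1.7)"
```

```text
t 4.775 ang 1.087 rad 0.1576 F [-3.   1.7  2.4] w 13.1 y -0.28840723011706765
[[17.0, 0.0], [14.0, -5.0], [15.0, -3.0], [15.0, -2.0], [15.0, -0.0], [15.0, 1.0]]
```

{"fn": "step_arm", "kwargs": {
  "motion": [
    [0, 14, -6, 0, 0, 0],
    [0, 15, -4, 0, 0, 0],
    [0, 15, -3, 0, 0, 0],
    [0, 16, -1, 0, 0, 0],
    [0, 16, 1, 0, 0, 0],
    [0, 16, 2, 0, 0, 0]
  ]
}}

```text
clock: 5.52
position: [0.5758, -0.2852, 0.1834]
ee_rot: [0.699, 0.715, -0.008, -0.013]
ft_force: [-0.8, 0.4, 1.1]
grip_width: 0.146
```

```bash
python3 -c "
from h import *
arc(6,2.1)
s=manip.camera('side');crop(s,240,400,20,170,4,'pics/c5.png')"
```

```text
t 5.525 ang 1.714 rad 0.1557 F [-0.8  0.4  1.1] w 12.5 y -0.2851594423982134
[[9.0, 7.0], [9.0, 2.0], [9.0, 3.0], [9.0, 3.0], [9.0, 4.0], [8.0, 5.0]]
```

View pics/c5.png

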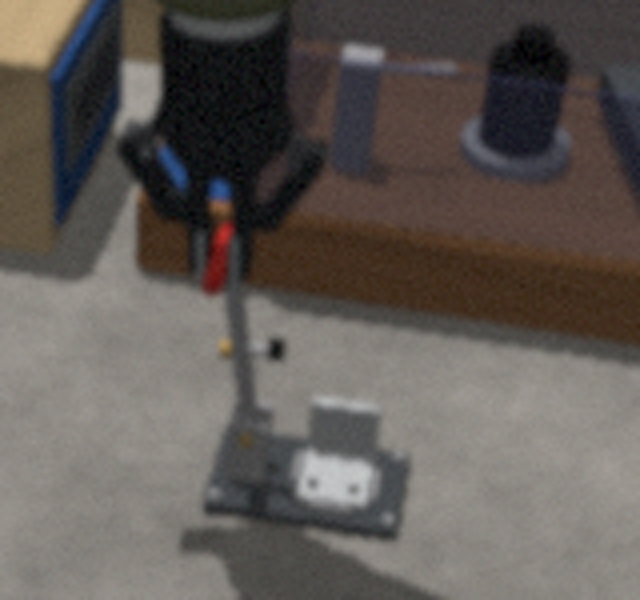

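The arm stands just past upright, with the bar still in the fingers at crop (218,255). I'll keep going to about 2.1 rad.

{"fn": "step_arm", "kwargs": {
  "motion": [
    [0, 12, 3, 0, 0, 0],
    [0, 12, 4, 0, 0, 0],
    [0, 12, 4, 0, 0, 0],
    [0, 12, 6, 0, 0, 0],
    [0, 10, 6, 0, 0, 0],
    [0, 0, 0, 0, 0, 0]
  ]
}}

```text
clock: 6.32
position: [0.6384, -0.283, 0.1567]
ee_rot: [0.699, 0.715, -0.008, -0.013]
ft_force: [1.5, 0.7, 1.5]
grip_width: 0.152
```

```bash
python3 -c "
from h import *
arc(3,2.2)"
```

```text
t 6.325 ang 2.158 rad 0.1531 F [1.5 0.7 1.5] w 13.0 y -0.2830105491645334
[[0.0, 4.0], [2.0, 1.0], [2.0, 1.0]]
```

{"fn": "step_arm", "kwargs": {
  "motion": [
    [0, 0, 0, 0, 0, 0],
    [0, 0, 0, 0, 0, 0],
    [0, 0, 0, 0, 0, 0],
    [0, 0, -15, 0, 0, 0],
    [0, 0, -40, 0, 0, 0],
    [0, 0, -40, 0, 0, 0],
    [0, 0, 0, 0, 0, 0]
  ],
  "jaw": 50
}}

```text
clock: 7.2
position: [0.6406, -0.2847, 0.2593]
ee_rot: [0.699, 0.715, -0.007, -0.011]
ft_force: [-1.0, -0.9, -1.1]
grip_width: 0.588
```

```bash
python3 -c "
from h import *
s=manip.camera('side');crop(s,240,400,20,170,4,'pics/c6.png')
delta((.491,-.3414,.15),2.0)"
```

```text
t 7.25 pos [ 0.6399 -0.2846  0.2572] F [-0.1 -0.6  0.7] w 49.9
shift mm [ -54.3 -147.1  111. ] turn deg [-1.6  0.9 89.2] shift after turn [-150.8   51.6  107.2]
```

View pics/c6.png

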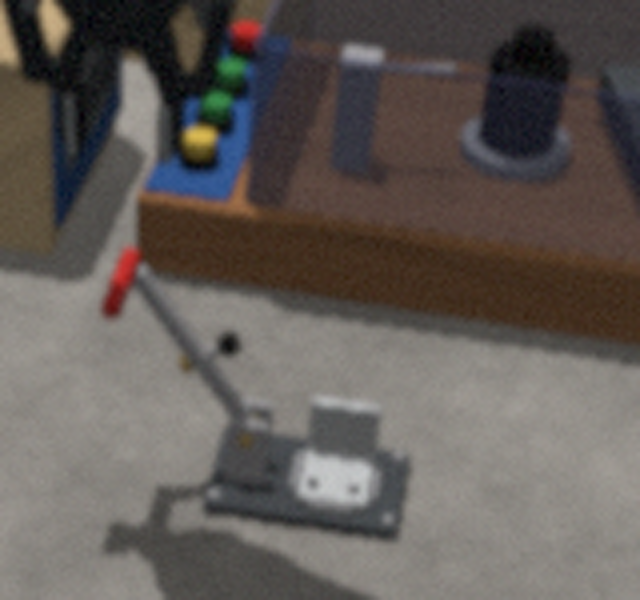

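The arm now rests open at the stop (grip at crop (120,280)), and the bracket sits free. I'll turn the tool for the flange.

{"fn": "step_arm", "kwargs": {
  "motion": [
    [0, -40, 0, 0, 0, 10],
    [0, -40, 0, 0, 0, 10],
    [0, -40, 0, 0, 0, 10],
    [0, 0, 0, 0, 0, 10],
    [0, 0, 0, 0, 0, 10],
    [0, 0, 0, 0, 0, 10],
    [0, 0, 0, 0, 0, 10],
    [0, 0, 0, 0, 0, 10],
    [0, 0, 0, 0, 0, 6],
    [0, 0, 0, 0, 0, 0]
  ]
}}

```text
clock: 8.5
position: [0.514, -0.2643, 0.2546]
ee_rot: [1.0, 0.021, -0.019, -0.006]
ft_force: [0.1, 0.2, 0.2]
grip_width: 0.583
```

```bash
python3 -c "
from h import *
t=manip.camera('top');cv2.imwrite('pics/top7.png',t);crop(t,385,455,185,285,6,'pics/c7.png')
delta((.488,-.3414,.10),2.0)"
```

```text
t 8.55 pos [ 0.514  -0.2643  0.2546] F [ 0.4 -0.1  0.4] w 49.8
shift mm [-23.3  77.9 154.6] turn deg [-0.7  2.2  0.4] shift after turn [-28.6  76.1 154.6]
```

View pics/c7.png

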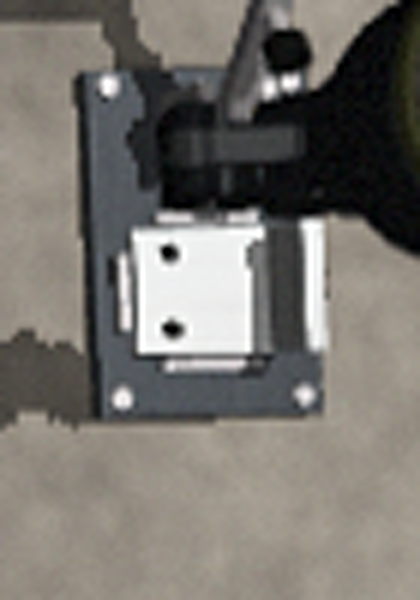

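The bracket is uncovered; its flange top is at crop (312,285), as measured before. I'll descend.

{"fn": "step_arm", "kwargs": {
  "motion": [
    [-14, 38, 20, 0, 2, 0.4],
    [-14, 38, 40, 0, 0, 0],
    [0, 0, 45, 0, 0, 0],
    [0, 0, 40, 0, 0, 0],
    [0, 0, 0, 0, 0, 0]
  ],
  "jaw": 40
}}

```text
clock: 9.18
position: [0.487, -0.3418, 0.1055]
ee_rot: [1.0, 0.025, -0.001, -0.006]
ft_force: [-0.2, -0.7, 1.0]
grip_width: 0.471
```

```bash
python3 -c "
from h import *
delta((.488,-.3413,.029),2.0)"
```

```text
t 9.18 pos [ 0.487  -0.3418  0.1055] F [-0.2 -0.7  1. ] w 40.3
shift mm [ 1.1  0.5 76.5] turn deg [-0.7  0.1  0.8] shift after turn [ 1.  -0.5 76.5]
```

{"fn": "step_arm", "kwargs": {
  "motion": [
    [0, 0, 25, -0.6, 0, 0.8],
    [0, 0, 25, 0, 0, 0],
    [0, 0, 17, 0, 0, 0],
    [0, 0, 8, 0, 0, 0],
    [0, 0, 0, 0, 0, 0]
  ]
}}

```text
clock: 9.8
position: [0.4917, -0.3435, 0.0367]
ee_rot: [1.0, 0.02, 0.004, 0.002]
ft_force: [0.2, -1.3, -0.1]
grip_width: 0.467
```

```bash
python3 -c "
from h import *
delta((.488,-.3413,.029),2.0)
for n in I:
    s=manip.camera(n);cv2.imwrite(f'pics/{n}8.png',s)
    if n=='side':crop(s,260,380,60,160,6,'pics/c8.png')"
```

```text
t 9.8 pos [ 0.4917 -0.3435  0.0367] F [ 0.2 -1.3 -0.1] w 39.8
shift mm [-3.6 -2.4  7.6] turn deg [ 0.2 -0.4  0.3] shift after turn [-3.6 -2.4  7.7]
```

View pics/c8.png

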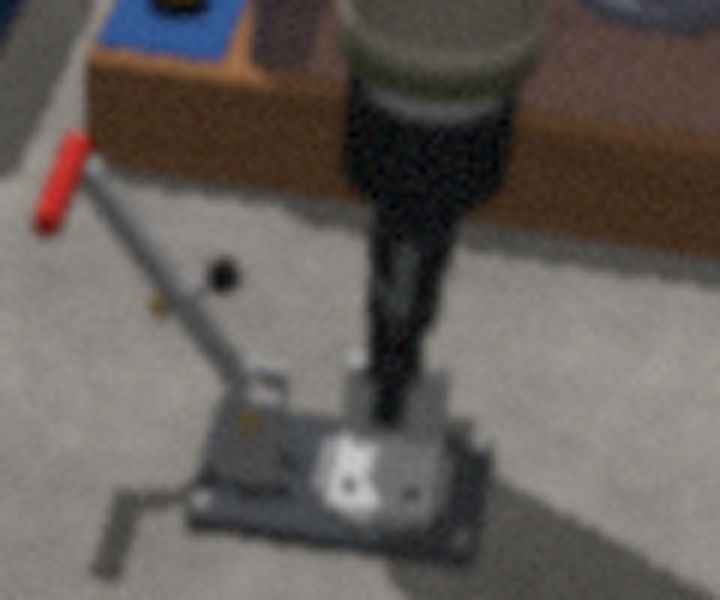

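The fingers straddle the flange (crop (395,400)). I'll go down the last few millimetres and close.

{"fn": "step_arm", "kwargs": {
  "motion": [
    [-2, -2, 6, 0, 0, 0],
    [0, 0, 1, 0, 0, 0],
    [0, 0, 0, 0, 0, 0]
  ]
}}

```text
clock: 10.28
position: [0.4903, -0.3421, 0.031]
ee_rot: [1.0, 0.02, 0.005, 0.003]
ft_force: [0.6, -0.0, 0.1]
grip_width: 0.47
```

{"fn": "step_arm", "kwargs": {
  "motion": [
    [0, 0, 0, 0, 0, 0],
    [0, 0, 0, 0, 0, 0],
    [0, 0, 0, 0, 0, 0],
    [0, 0, 0, 0, 0, 0],
    [0, 0, 0, 0, 0, 0]
  ],
  "jaw": 0,
  "force": 40
}}

```text
clock: 10.9
position: [0.4904, -0.3422, 0.0312]
ee_rot: [1.0, 0.02, 0.005, 0.003]
ft_force: [0.2, 0.9, 0.7]
grip_width: 0.091
```

```bash
python3 -c "
from h import *
delta((.488,-.3413,.029),2.0)"
```

```text
t 10.9 pos [ 0.4904 -0.3422  0.0312] F [0.2 0.9 0.7] w 7.8
shift mm [-2.4 -1.   2.2] turn deg [ 0.3 -0.5  0.3] shift after turn [-2.4 -0.9  2.2]
```

{"fn": "step_arm", "kwargs": {
  "motion": [
    [0, 0, -10, 0, 0, 0],
    [0, 0, -25, 0, 0, 0],
    [0, 0, -30, 0, 0, 0],
    [0, 0, -30, 0, 0, 0],
    [0, 0, -25, 0, 0, 0],
    [0, 0, 0, 0, 0, 0]
  ]
}}

```text
clock: 11.65
position: [0.4889, -0.3413, 0.1573]
ee_rot: [1.0, 0.02, 0.005, 0.003]
ft_force: [-0.1, 0.7, -1.4]
grip_width: 0.083
```

```bash
python3 -c "
from h import *
delta((.6165,.011,.12),2.0)"
```

```text
t 11.65 pos [ 0.4889 -0.3413  0.1573] F [-0.1  0.7 -1.4] w 7.1
shift mm [ 141.5 -347.    36.7] turn deg [ 0.3 -0.5  0.3] shift after turn [ 139.8 -347.7   37.3]
```

{"fn": "step_arm", "kwargs": {
  "motion": [
    [6, -15, 0, 0, 0, 0],
    [14, -35, 0, 0, 0, 0],
    [16, -40, 2, 0, 0, 0],
    [18, -45, 5, 0, 0, 0],
    [18, -45, 5, 0, 0, 0],
    [18, -45, 5, 0, 0, 0],
    [18, -45, 5, 0, 0, 0],
    [16, -40, 5, 0, 0, 0],
    [10, -24, 0, 0, 0, 0],
    [5, -10, 0, 0, 0, 0],
    [0, 0, 0, 0, 0, 0]
  ]
}}

```text
clock: 13.02
position: [0.6101, 0.0326, 0.117]
ee_rot: [1.0, 0.024, -0.004, -0.001]
ft_force: [-0.3, -0.9, -1.0]
grip_width: 0.083
```

```bash
python3 -c "
from h import *
delta((.6165,.011,.05),2.0)
for n in I:
    s=manip.camera(n);cv2.imwrite(f'pics/{n}9.png',s)"
```

```text
t 13.03 pos [0.6101 0.0326 0.117 ] F [-0.3 -0.9 -1. ] w 7.1
shift mm [ 5.8 22.  66.9] turn deg [-0.1  0.4  0.8] shift after turn [ 5.6 21.8 67. ]
```

View pics/side9.png

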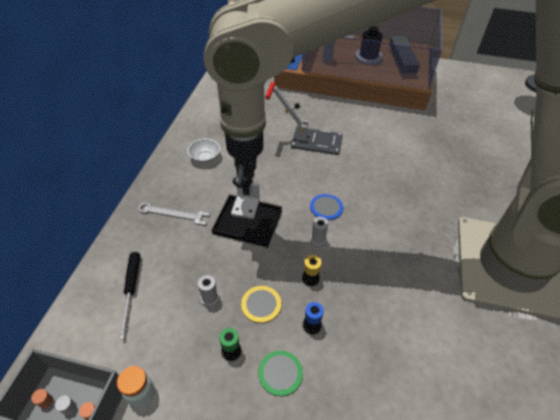

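The fingers hold the bracket above the tray (245,205). I'll correct the y overshoot and lower it.

{"fn": "step_arm", "kwargs": {
  "motion": [
    [4, 15, 0, 0, 0, 0],
    [0, 5, 20, 0, 0, 0],
    [0, 0, 25, 0, 0, 0],
    [0, 0, 18, 0, 0, 0],
    [0, 0, 0, 0, 0, 0],
    [0, 0, 0, 0, 0, 0]
  ]
}}

```text
clock: 13.88
position: [0.614, 0.0025, 0.0495]
ee_rot: [1.0, 0.019, -0.004, 0.001]
ft_force: [-0.0, -0.2, -0.9]
grip_width: 0.086
```

```bash
python3 -c "
from h import *
delta((.6165,.011,.026),2.0)"
```

```text
t 13.88 pos [0.614  0.0025 0.0495] F [-0.  -0.2 -0.9] w 7.3
shift mm [ 3.  -8.5 23.4] turn deg [0.  0.5 0.1] shift after turn [ 2.8 -8.4 23.5]
```

{"fn": "step_arm", "kwargs": {
  "motion": [
    [2, -6, 0, 0, 0, 0],
    [0, -1, 8, 0, 0.4, 0],
    [0, 0, 8, 0, 0, 0],
    [0, 0, 4, 0, 0, 0],
    [0, 0, 2, 0, 0, 0],
    [0, 0, 0, 0, 0, 0]
  ]
}}

```text
clock: 14.62
position: [0.6168, 0.0106, 0.0274]
ee_rot: [1.0, 0.019, 0.001, 0.0]
ft_force: [0.6, -0.4, -0.9]
grip_width: 0.088
```

```bash
python3 -c "
from h import *
delta((.6165,.011,.026),2.0)"
```

```text
t 14.62 pos [0.6168 0.0106 0.0274] F [ 0.6 -0.4 -0.9] w 7.5
shift mm [-0.3 -0.4  1.4] turn deg [ 0.  -0.1  0.2] shift after turn [-0.3 -0.4  1.4]
```

{"fn": "step_arm", "kwargs": {
  "motion": [
    [0, 0, 2, 0, 0, 0],
    [0, 0, 0, 0, 0, 0]
  ]
}}

```text
clock: 14.88
position: [0.617, 0.0105, 0.0256]
ee_rot: [1.0, 0.019, 0.001, 0.0]
ft_force: [0.8, 0.3, -0.4]
grip_width: 0.088
```

{"fn": "step_arm", "kwargs": {
  "motion": [
    [0, 0, 0, 0, 0, 0],
    [0, 0, 0, 0, 0, 0],
    [0, 0, -2, 0, 0, 0],
    [0, 0, -10, 0, 0, 0],
    [0, 0, -40, 0, 0, 0],
    [0, 0, -50, 0, 0, 0],
    [0, 0, -30, 0, 0, 0],
    [0, 0, 0, 0, 0, 0]
  ],
  "jaw": 26
}}

```text
clock: 15.88
position: [0.6173, 0.0109, 0.1656]
ee_rot: [1.0, 0.019, 0.003, 0.0]
ft_force: [-0.1, 0.0, -0.1]
grip_width: 0.304
```

```bash
python3 -c "
from h import *
delta((.4382,.1441,.12),45)
for n in I:
    s=manip.camera(n);cv2.imwrite(f'pics/{n}10.png',s)"
```

```text
t 15.88 pos [0.6173 0.0109 0.1656] F [-0.1  0.  -0.1] w 26.0
shift mm [-174.  -140.    44.6] turn deg [  0.1  -0.3 -42.8] shift after turn [ -32.4 -220.8   45.6]
```

View pics/side10.png

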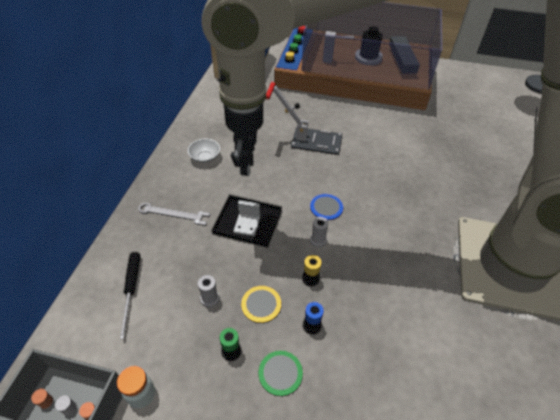

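The bracket lies flat in the tray (247,217). Next are the sleeves, yellow first, with the tool yaw near 90.

{"fn": "step_arm", "kwargs": {
  "motion": [
    [0, 0, 0, 0, 0, -10],
    [0, 0, 0, 0, 0, -10],
    [0, 0, 0, 0, 0, -10],
    [0, 0, 0, 0, 0, -10],
    [0, 0, 0, 0, 0, -10],
    [0, 0, 0, 0, 0, -10],
    [0, 0, 0, 0, 0, -10],
    [0, 0, 0, 0, 0, -10],
    [0, 0, 0, 0, 0, -5],
    [0, 0, 0, 0, 0, 0]
  ],
  "jaw": 62
}}

```text
clock: 17.23
position: [0.6077, 0.0103, 0.1472]
ee_rot: [0.707, 0.707, -0.008, -0.008]
ft_force: [-0.2, 0.1, -0.6]
grip_width: 0.726
```

```bash
python3 -c "
from h import *
delta((.4382,.1441,.12),90)
t=manip.camera('top');cv2.imwrite('pics/top11.png',t);
from meas import colours
for k,v in sorted(colours(t).items()): print(k,np.round(v[0],1),np.round(v[1],4),np.round(v[2:],1))
"
```

```text
t 17.23 pos [0.6077 0.0103 0.1472] F [-0.2  0.1 -0.6] w 62.0
shift mm [ 134.  -168.6   31.2] turn deg [-1.3 -0.   0.1] shift after turn [ 133.8 -169.5   27.2]
pad_green [139.1 243.7] [0.454  0.3593 0.006 ] [33.3 34.3]
pad_yellow [192.6 214.6] [0.5268 0.2306 0.006 ] [34.2 34.8]
sleeve_blue [177.2 261.6] [0.4144 0.251  0.068 ] [14.8 15.5]
sleeve_green [139.9 199.2] [0.5564 0.3419 0.068 ] [14.  14.5]
sleeve_yellow [224.2 251.8] [0.4382 0.1441 0.068 ] [15.3 15.6]
```

{"fn": "step_arm", "kwargs": {
  "motion": [
    [15, -18, 0, -1.3, 0, 0],
    [25, -31, 0, 0, 0, 0],
    [28, -35, 0, 0, 0, 0],
    [28, -35, 5, 0, 0, 0],
    [18, -25, 10, 0, 0, 0],
    [8, -10, 5, 0, 0, 0],
    [0, 0, 0, 0, 0, 0]
  ]
}}

```text
clock: 18.15
position: [0.4492, 0.1357, 0.1247]
ee_rot: [0.713, 0.701, -0.001, -0.001]
ft_force: [0.3, -0.6, -0.3]
grip_width: 0.726
```

```bash
python3 -c "
from h import *
delta((.4382,.1441,.034),90)
"
```

```text
t 18.15 pos [0.4492 0.1357 0.1247] F [ 0.3 -0.6 -0.3] w 62.0
shift mm [  8.2 -10.9  90.7] turn deg [-0.1 -0.  -0.9] shift after turn [  8.4 -11.   90.7]
```

{"fn": "step_arm", "kwargs": {
  "motion": [
    [8, -11, 5, 0, 0, 0],
    [0, 0, 10, 0, 0, -0.8],
    [0, 0, 0, 0, 0, 0]
  ]
}}

```text
clock: 18.52
position: [0.4395, 0.143, 0.1088]
ee_rot: [0.709, 0.705, -0.001, -0.001]
ft_force: [-1.0, 0.9, -0.7]
grip_width: 0.729
```

```bash
python3 -c "
from h import *
delta((.4382,.1441,.034),90)
"
```

```text
t 18.52 pos [0.4395 0.143  0.1088] F [-1.   0.9 -0.7] w 62.3
shift mm [ 1.  -1.1 74.8] turn deg [-0.1 -0.  -0.3] shift after turn [ 1.1 -1.3 74.8]
```

{"fn": "step_arm", "kwargs": {
  "motion": [
    [1, -1, 20, 0, 0, 0],
    [0, 0, 25, 0, 0, 0],
    [0, 0, 20, 0, 0, 0],
    [0, 0, 8, 0, 0, 0],
    [0, 0, 0, 0, 0, 0]
  ]
}}

```text
clock: 19.15
position: [0.4408, 0.143, 0.0342]
ee_rot: [0.71, 0.704, 0.0, -0.001]
ft_force: [0.5, 0.5, 0.0]
grip_width: 0.725
```

{"fn": "step_arm", "kwargs": {
  "motion": [
    [0, 0, 0, 0, 0, 0],
    [0, 0, 0, 0, 0, 0],
    [0, 0, 0, 0, 0, 0],
    [0, 0, 0, 0, 0, 0]
  ],
  "jaw": 25,
  "force": 30
}}

```text
clock: 19.65
position: [0.4419, 0.1431, 0.0359]
ee_rot: [0.71, 0.704, 0.001, -0.0]
ft_force: [-1.6, -1.3, -2.0]
grip_width: 0.405
```

```bash
python3 -c "
from h import *
delta((.5268,.2306,.12),90)
s=manip.camera('side');crop(s,200,400,180,350,4,'pics/c12.png')
"
```

```text
t 19.65 pos [0.4419 0.1431 0.0359] F [-1.6 -1.3 -2. ] w 34.6
shift mm [ 88.4  84.2 -83.8] turn deg [ 0.1 -0.1 -0.5] shift after turn [ 87.5  84.9 -84.1]
```

View pics/c12.png

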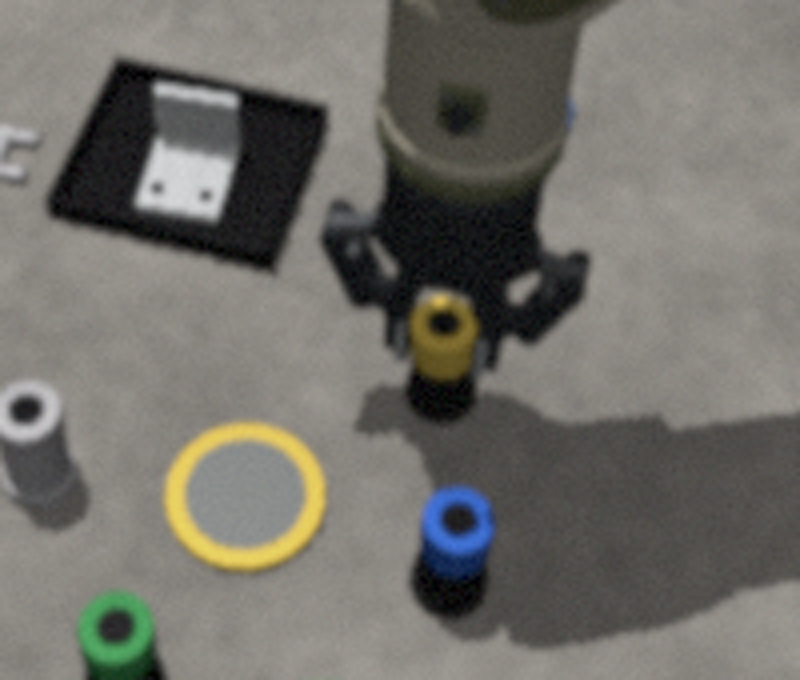

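The fingers hold the yellow sleeve (crop (443,340)), at 34.6 mm width. I'll lift it and carry it to the yellow pad.

{"fn": "step_arm", "kwargs": {
  "motion": [
    [0, 0, -10, 0, 0, 0],
    [0, 0, -25, 0, 0, 0],
    [0, 0, -30, 0, 0, 0],
    [12, 12, -15, 0, 0, 0],
    [22, 21, 0, 0, 0, 0],
    [24, 23, 0, 0, 0, 0],
    [18, 17, 0, 0, 0, 0],
    [8, 8, 0, 0, 0, 0],
    [0, 0, 0, 0, 0, 0]
  ]
}}

```text
clock: 20.82
position: [0.526, 0.2281, 0.124]
ee_rot: [0.711, 0.704, 0.002, 0.001]
ft_force: [-1.3, 0.1, -1.2]
grip_width: 0.405
```

```bash
python3 -c "
from h import *
delta((.5268,.2296,.043),90)
"
```

```text
t 20.82 pos [0.526  0.2281 0.124 ] F [-1.3  0.1 -1.2] w 34.6
shift mm [ 1.3  0.4 81. ] turn deg [ 0.2 -0.1 -0.6] shift after turn [ 1.5  0.8 81. ]
```

{"fn": "step_arm", "kwargs": {
  "motion": [
    [1, 0, 15, 0, 0, 0],
    [0, 0, 25, 0, 0, 0],
    [0, 0, 22, 0, 0, 0],
    [0, 0, 8, 0, 0, 0],
    [0, 0, 3, 0, 0, 0],
    [0, 0, 0, 0, 0, 0]
  ]
}}

```text
clock: 21.58
position: [0.5241, 0.2251, 0.0471]
ee_rot: [0.711, 0.703, 0.001, 0.001]
ft_force: [0.7, 0.1, -1.5]
grip_width: 0.405
```

```bash
python3 -c "
from h import *
delta((.5268,.2296,.043),90)
"
```

```text
t 21.57 pos [0.5241 0.2251 0.0471] F [ 0.7  0.1 -1.5] w 34.6
shift mm [4.5 2.6 4.1] turn deg [ 0.2  0.1 -0.7] shift after turn [4.5 2.7 4.1]
```

{"fn": "step_arm", "kwargs": {
  "motion": [
    [4, 3, 0, 0, 0, 0],
    [0, 0, 3, 0, 0, 0],
    [0, 0, 1, 0, 0, 0],
    [0, 0, 0, 0, 0, 0]
  ]
}}

```text
clock: 22.08
position: [0.5283, 0.2299, 0.0444]
ee_rot: [0.711, 0.703, 0.002, 0.002]
ft_force: [-0.3, 0.5, -2.1]
grip_width: 0.405
```

```bash
python3 -c "
from h import *
delta((.5268,.2296,.042),90)
"
```

```text
t 22.07 pos [0.5283 0.2299 0.0444] F [-0.3  0.5 -2.1] w 34.6
shift mm [-0.3 -1.5  2.4] turn deg [ 0.3  0.  -0.7] shift after turn [-0.3 -1.5  2.4]
```

{"fn": "step_arm", "kwargs": {
  "motion": [
    [0, -1, 2, 0, 0, 0],
    [0, 0, 1, 0, 0, 0],
    [0, 0, 0, 0, 0, 0]
  ]
}}

```text
clock: 22.45
position: [0.5272, 0.2298, 0.0412]
ee_rot: [0.711, 0.703, 0.002, 0.002]
ft_force: [-1.7, 0.8, -1.3]
grip_width: 0.405
```

{"fn": "step_arm", "kwargs": {
  "motion": [
    [0, 0, 0, 0, 0, 0],
    [0, 0, 0, 0, 0, 0],
    [0, 0, 0, 0, 0, 0],
    [0, 0, -20, 0, 0, 0],
    [0, 0, -35, 0, 0, 0],
    [0, 0, -30, 0, 0, 0],
    [0, 0, 0, 0, 0, 0]
  ],
  "jaw": 62
}}

```text
clock: 23.32
position: [0.5275, 0.2309, 0.1337]
ee_rot: [0.711, 0.703, 0.003, 0.002]
ft_force: [-0.0, 0.7, -0.5]
grip_width: 0.726
```

```bash
python3 -c "
from h import *
delta((.5564,.342,.11),90)
s=manip.camera('side');crop(s,180,340,220,400,3.3,'pics/c13.png')
"
```

```text
t 23.32 pos [0.5275 0.2309 0.1337] F [-0.   0.7 -0.5] w 62.0
shift mm [111.3  27.5  24.1] turn deg [ 0.5 -0.1 -0.6] shift after turn [111.1  28.9  23.7]
```

View pics/c13.png

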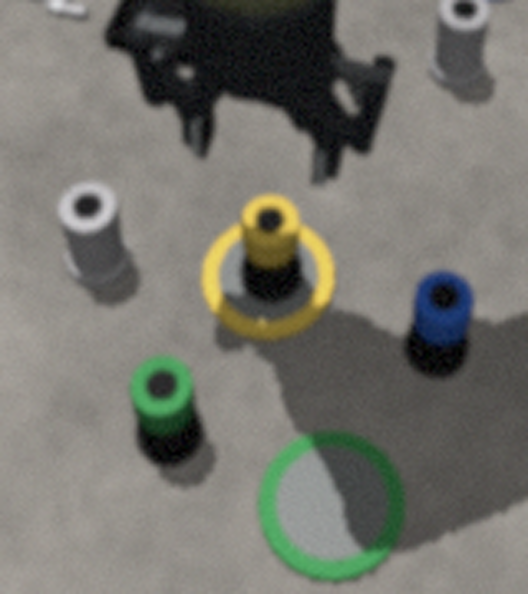

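The yellow sleeve stands centred on its pad (crop (270,270)). Green is next.

{"fn": "step_arm", "kwargs": {
  "motion": [
    [15, 4, 0, 0.4, 0, -0.6],
    [28, 7, 0, 0, 0, 0],
    [30, 7, 5, 0, 0, 0],
    [22, 6, 5, 0, 0, 0],
    [14, 4, 5, 0, 0, 0],
    [0, 0, 0, 0, 0, 0]
  ]
}}

```text
clock: 24.12
position: [0.5541, 0.3456, 0.1122]
ee_rot: [0.706, 0.708, -0.003, -0.002]
ft_force: [0.7, 0.2, 0.1]
grip_width: 0.726
```

```bash
python3 -c "
from h import *
delta((.5564,.342,.035),90)
"
```

```text
t 24.12 pos [0.5541 0.3456 0.1122] F [0.7 0.2 0.1] w 62.0
shift mm [-3.5  2.9 77.1] turn deg [-0.5  0.1  0.1] shift after turn [-3.6  2.3 77.2]
```

{"fn": "step_arm", "kwargs": {
  "motion": [
    [-4, 2, 10, -0.4, 0, 0],
    [0, 0, 20, 0, 0, 0],
    [0, 0, 22, 0, 0, 0],
    [0, 0, 14, 0, 0, 0],
    [0, 0, 7, 0, 0, 0],
    [0, 0, 0, 0, 0, 0]
  ]
}}

```text
clock: 24.88
position: [0.5561, 0.3373, 0.0326]
ee_rot: [0.707, 0.707, -0.002, 0.001]
ft_force: [-0.4, 0.5, 1.1]
grip_width: 0.731
```

```bash
python3 -c "
from h import *
delta((.5564,.342,.035),90)
"
```

```text
t 24.88 pos [0.5561 0.3373 0.0326] F [-0.4  0.5  1.1] w 62.4
shift mm [ 4.7  0.3 -2.4] turn deg [-0.1  0.3 -0.1] shift after turn [ 4.7  0.3 -2.4]
```

{"fn": "step_arm", "kwargs": {
  "motion": [
    [4, 0, -1, 0, 0, 0],
    [0, 0, 0, 0, 0, 0],
    [0, 0, 0, 0, 0, 0]
  ]
}}

```text
clock: 25.25
position: [0.5569, 0.3426, 0.0354]
ee_rot: [0.707, 0.707, -0.001, 0.001]
ft_force: [0.6, -0.4, 0.5]
grip_width: 0.723
```

{"fn": "step_arm", "kwargs": {
  "motion": [
    [0, 0, 0, 0, 0, 0],
    [0, 0, 0, 0, 0, 0],
    [0, 0, 0, 0, 0, 0],
    [0, 0, 0, 0, 0, 0]
  ],
  "jaw": 25
}}

```text
clock: 25.75
position: [0.5571, 0.3427, 0.0359]
ee_rot: [0.707, 0.707, -0.001, 0.001]
ft_force: [-0.6, 0.2, 0.5]
grip_width: 0.399
```

```bash
python3 -c "
from h import *
delta((.454,.3593,.11),90)
"
```

```text
t 25.75 pos [0.5571 0.3427 0.0359] F [-0.6  0.2  0.5] w 34.1
shift mm [  16.3 -103.   -74.2] turn deg [ 0.   0.1 -0. ] shift after turn [  16.6 -103.1  -74.1]
```

{"fn": "step_arm", "kwargs": {
  "motion": [
    [0, 0, -10, 0, 0, 0],
    [0, 0, -25, 0, 0, 0],
    [0, 0, -25, 0, 0, 0],
    [2, -12, -14, 0, 0, 0],
    [4, -26, 0, 0, 0, 0],
    [5, -30, 0, 0, 0, 0],
    [4, -22, 0, 0, 0, 0],
    [2, -11, 0, 0, 0, 0],
    [0, 0, 0, 0, 0, 0]
  ]
}}

```text
clock: 26.88
position: [0.4489, 0.3603, 0.1134]
ee_rot: [0.707, 0.707, -0.002, 0.001]
ft_force: [0.4, 0.2, -2.0]
grip_width: 0.4
```

```bash
python3 -c "
from h import *
delta((.454,.360,.043),90)
"
```

```text
t 26.88 pos [0.4489 0.3603 0.1134] F [ 0.4  0.2 -2. ] w 34.1
shift mm [-0.   5.1 70.4] turn deg [-0.1  0.2  0. ] shift after turn [-0.3  5.1 70.4]
```

{"fn": "step_arm", "kwargs": {
  "motion": [
    [0, 5, 10, 0, 0, 0],
    [0, 0, 20, 0, 0, 0],
    [0, 0, 20, 0, 0, 0],
    [0, 0, 10, 0, 0, 0],
    [0, 0, 4, 0, 0, 0],
    [0, 0, 0, 0, 0, 0]
  ]
}}

```text
clock: 27.62
position: [0.4557, 0.3582, 0.0426]
ee_rot: [0.708, 0.706, -0.003, 0.001]
ft_force: [0.5, 0.5, -1.1]
grip_width: 0.397
```

```bash
python3 -c "
from h import *
delta((.454,.360,.042),90)
"
```

```text
t 27.62 pos [0.4557 0.3582 0.0426] F [ 0.5  0.5 -1.1] w 33.9
shift mm [ 1.8 -1.7  0.6] turn deg [-0.2  0.3 -0.1] shift after turn [ 1.8 -1.7  0.6]
```

Within 2 mm of the target, so I'll release and back off.

{"fn": "step_arm", "kwargs": {
  "motion": [
    [0, 0, 1, 0, 0, 0],
    [0, 0, 0, 0, 0, 0]
  ]
}}

```text
clock: 27.88
position: [0.4562, 0.3587, 0.0425]
ee_rot: [0.708, 0.706, -0.003, 0.001]
ft_force: [-0.3, 0.0, -1.5]
grip_width: 0.4
```

{"fn": "step_arm", "kwargs": {
  "motion": [
    [0, 0, 0, 0, 0, 0],
    [0, 0, 0, 0, 0, 0],
    [0, 0, 0, 0, 0, 0],
    [0, 0, -20, 0, 0, 0],
    [0, 0, -35, 0, 0, 0],
    [0, 0, -30, 0, 0, 0],
    [0, 0, 0, 0, 0, 0]
  ],
  "jaw": 62
}}

```text
clock: 28.75
position: [0.457, 0.3606, 0.1358]
ee_rot: [0.708, 0.707, -0.0, 0.001]
ft_force: [-0.8, -0.0, -0.7]
grip_width: 0.722
```

```bash
python3 -c "
from h import *
delta((.4144,.251,.11),90)
s=manip.camera('side');crop(s,180,360,220,400,3.2,'pics/c14.png')
"
```

```text
t 28.75 pos [0.457  0.3606 0.1358] F [-0.8 -0.  -0.7] w 61.7
shift mm [-109.6  -42.5   25.9] turn deg [ 0.1  0.1 -0.1] shift after turn [-109.6  -42.6   25.8]
```

View pics/c14.png

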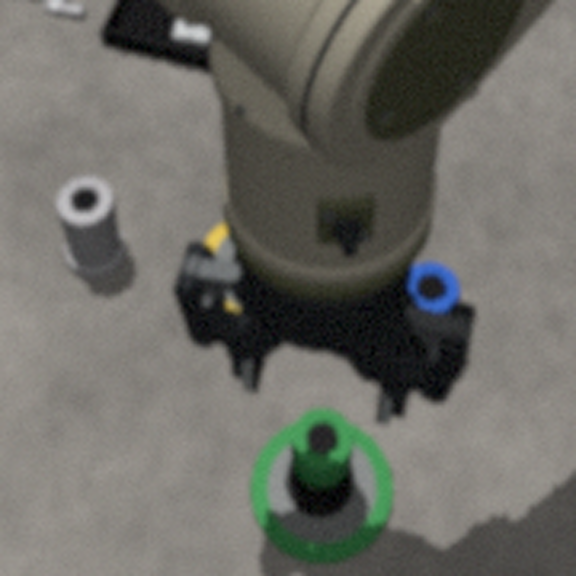

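The green sleeve stands centred on its pad (crop (322,480)). Blue is next.

{"fn": "step_arm", "kwargs": {
  "motion": [
    [-14, -5, 0, 0, 0, 0],
    [-28, -11, 0, 0, 0, 0],
    [-30, -12, 5, 0, 0, 0],
    [-22, -9, 5, 0, 0, 0],
    [-12, -5, 5, 0, 0, 0],
    [0, 0, 0, 0, 0, 0]
  ]
}}

```text
clock: 29.55
position: [0.4096, 0.2456, 0.1154]
ee_rot: [0.708, 0.706, -0.005, 0.001]
ft_force: [0.2, -0.1, 1.1]
grip_width: 0.728
```

```bash
python3 -c "
from h import *
delta((.4144,.251,.035),90)
"
```

```text
t 29.55 pos [0.4096 0.2456 0.1154] F [ 0.2 -0.1  1.1] w 62.1
shift mm [ 6.1  5.2 80.3] turn deg [-0.4  0.4 -0.2] shift after turn [ 5.4  4.8 80.4]
```

{"fn": "step_arm", "kwargs": {
  "motion": [
    [5, 5, 10, -0.3, 0.3, 0],
    [0, 0, 20, 0, 0, 0],
    [0, 0, 22, 0, 0, 0],
    [0, 0, 16, 0, 0, 0],
    [0, 0, 7, 0, 0, 0],
    [0, 0, 0, 0, 0, 0]
  ]
}}

```text
clock: 30.3
position: [0.4161, 0.2562, 0.0364]
ee_rot: [0.707, 0.707, 0.001, -0.001]
ft_force: [0.3, 0.5, 0.3]
grip_width: 0.725
```

```bash
python3 -c "
from h import *
delta((.4144,.251,.035),90)
"
```

```text
t 30.3 pos [0.4161 0.2562 0.0364] F [0.3 0.5 0.3] w 61.9
shift mm [-5.2 -1.7  1.4] turn deg [-0.  -0.2  0. ] shift after turn [-5.2 -1.7  1.4]
```

{"fn": "step_arm", "kwargs": {
  "motion": [
    [-5, -2, 1, 0, 0, 0],
    [0, 0, 0, 0, 0, 0],
    [0, 0, 0, 0, 0, 0]
  ]
}}

```text
clock: 30.68
position: [0.4149, 0.2513, 0.0367]
ee_rot: [0.707, 0.707, 0.002, -0.0]
ft_force: [0.6, 0.7, 0.4]
grip_width: 0.725
```

{"fn": "step_arm", "kwargs": {
  "motion": [
    [0, 0, 0, 0, 0, 0],
    [0, 0, 0, 0, 0, 0],
    [0, 0, 0, 0, 0, 0],
    [0, 0, 0, 0, 0, 0]
  ],
  "jaw": 25
}}

```text
clock: 31.18
position: [0.4152, 0.2513, 0.0372]
ee_rot: [0.707, 0.707, 0.002, -0.0]
ft_force: [-0.4, 0.1, 0.3]
grip_width: 0.403
```

```bash
python3 -c "
from h import *
delta((.4391,-.0705,.14),90)
"
```

```text
t 31.18 pos [0.4152 0.2513 0.0372] F [-0.4  0.1  0.3] w 34.4
shift mm [-321.5   24.2 -103.9] turn deg [ 0.2 -0.2 -0. ] shift after turn [-321.8   23.9 -102.8]
```

{"fn": "step_arm", "kwargs": {
  "motion": [
    [0, 0, -10, 0, 0, 0],
    [0, 0, -25, 0, 0, 0],
    [0, 0, -30, 0, 0, 0],
    [0, 0, -30, 0, 0, 0],
    [0, 0, -20, 0, 0, 0],
    [-15, 1, 0, 0, 0, 0],
    [-35, 3, 0, 0, 0, 0],
    [-40, 3, 0, 0, 0, 0],
    [-40, 3, 0, 0, 0, 0],
    [-40, 3, 0, 0, 0, 0],
    [-40, 3, 0, 0, 0, 0],
    [-40, 3, 0, 0, 0, 0],
    [-35, 2, 0, 0, 0, 0],
    [-15, 1, 0, 0, 0, 0],
    [0, 0, 0, 0, 0, 0]
  ]
}}

```text
clock: 33.05
position: [0.437, -0.0546, 0.1619]
ee_rot: [0.705, 0.71, 0.005, 0.001]
ft_force: [-0.5, 0.9, -1.6]
grip_width: 0.399
```

```bash
python3 -c "
from h import *
delta((.4391,-.0702,.0435),90)
"
```

```text
t 33.05 pos [ 0.437  -0.0546  0.1619] F [-0.5  0.9 -1.6] w 34.0
shift mm [-16.3   1.1 118.4] turn deg [ 0.4 -0.3  0.4] shift after turn [-15.6   2.1 118.4]
```

{"fn": "step_arm", "kwargs": {
  "motion": [
    [-14, 1, 0, 0.4, -0.3, 0.3],
    [-2, 0, 20, 0, 0, 0],
    [0, 0, 25, 0, 0, 0],
    [0, 0, 25, 0, 0, 0],
    [0, 0, 22, 0, 0, 0],
    [0, 0, 0, 0, 0, 0]
  ]
}}

```text
clock: 33.8
position: [0.4398, -0.0678, 0.0685]
ee_rot: [0.704, 0.711, 0.0, 0.0]
ft_force: [-0.3, 0.0, -0.3]
grip_width: 0.4
```

```bash
python3 -c "
from h import *
delta((.4391,-.0702,.0435),90)
"
```

```text
t 33.8 pos [ 0.4398 -0.0678  0.0685] F [-0.3  0.  -0.3] w 34.1
shift mm [-2.4 -0.8 25. ] turn deg [0.  0.  0.6] shift after turn [-2.4 -0.7 25. ]
```

{"fn": "step_arm", "kwargs": {
  "motion": [
    [-2, -1, 6, 0, 0, 0],
    [0, 0, 10, 0, 0, 0],
    [0, 0, 6, 0, 0, 0],
    [0, 0, 2, 0, 0, 0],
    [0, 0, 0, 0, 0, 0]
  ]
}}

```text
clock: 34.42
position: [0.4405, -0.0699, 0.0452]
ee_rot: [0.703, 0.711, 0.001, 0.002]
ft_force: [0.6, 0.2, -1.2]
grip_width: 0.4
```

```bash
python3 -c "
from h import *
delta((.4391,-.0702,.0435),90)
"
```

```text
t 34.42 pos [ 0.4405 -0.0699  0.0452] F [ 0.6  0.2 -1.2] w 34.1
shift mm [-0.3 -1.4  1.7] turn deg [0.2 0.1 0.6] shift after turn [-0.3 -1.4  1.7]
```

{"fn": "step_arm", "kwargs": {
  "motion": [
    [0, -1, 2, 0, 0, 0],
    [0, 0, 1, 0, 0, 0],
    [0, 0, 0, 0, 0, 0]
  ]
}}

```text
clock: 34.8
position: [0.4399, -0.0702, 0.0432]
ee_rot: [0.704, 0.711, 0.001, 0.002]
ft_force: [-0.3, 0.1, -2.0]
grip_width: 0.404
```

{"fn": "step_arm", "kwargs": {
  "motion": [
    [0, 0, 0, 0, 0, 0],
    [0, 0, 0, 0, 0, 0],
    [0, 0, 0, 0, 0, 0],
    [0, 0, -20, 0, 0, 0],
    [0, 0, -35, 0, 0, 0],
    [0, 0, -40, 0, 0, 0],
    [0, 0, -30, 0, 0, 0],
    [-40, 0, 0, 0, 0, 0],
    [-50, 0, 0, 0, 0, 0],
    [-50, 0, 0, 0, 0, 0],
    [-50, 0, 0, 0, 0, 0],
    [-50, 0, 0, 0, 0, 0],
    [-50, 0, 0, 0, 0, 0],
    [-30, 0, 0, 0, 0, 0],
    [0, 0, 0, 0, 0, 0],
    [0, 0, 0, 0, 0, 0]
  ],
  "jaw": 62
}}

```text
clock: 36.8
position: [0.444, -0.399, 0.1734]
ee_rot: [0.702, 0.712, 0.001, 0.004]
ft_force: [-0.1, 0.1, 0.3]
grip_width: 0.726
```

```bash
python3 - <<'E'
from h import *
from meas import colours
delta((.4391,-.0702,.0435),90)
t=manip.camera('top');s=manip.camera('side')
cv2.imwrite('pics/top15.png',t);cv2.imwrite('pics/side15.png',s)
crop(t,120,460,140,290,2.3,'pics/c15.png')
g=cv2.cvtColor(t,cv2.COLOR_BGR2GRAY)
P=dict(green=(.454,.3593),yellow=(.5268,.2306),blue=(.4391,-.0705))
for k,(x,y) in P.items():
    q=proj("top",(x,y,.074));a,b=int(q[0]),int(q[1])
    U=4;w=cv2.resize(g[b-6:b+7,a-6:a+7],None,fx=U,fy=U,interpolation=cv2.INTER_CUBIC)
    m=(w<60).astype(np.uint8);nl,l,st,ce=cv2.connectedComponentsWithStats(m)
    i=1+np.argmin([np.hypot(*(c-26)) for c in ce[1:]]);c=(ce[i]+.5)/U-.5+[a-6,b-6]
    X=cast("top",c,.074);print(k,np.round(X,4),"off mm",np.round(1000*(X[:2]-[x,y]),1),st[i][4])
E
```

```text
t 36.8 pos [ 0.444  -0.399   0.1734] F [-0.1  0.1  0.3] w 62.0
shift mm [329.3  -1.1 128.7] turn deg [0.4 0.2 0.8] shift after turn [328.8  -4.9 129.9]
green [0.4551 0.3581 0.074 ] off mm [ 1.1 -1.2] 750
yellow [0.5248 0.2309 0.074 ] off mm [-2.   0.3] 589
blue [ 0.4392 -0.0701  0.074 ] off mm [0.1 0.4] 667
```

View pics/c15.png

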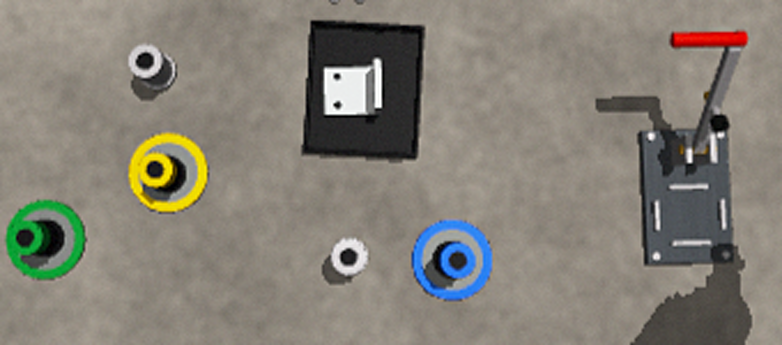

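View pics/side15.png

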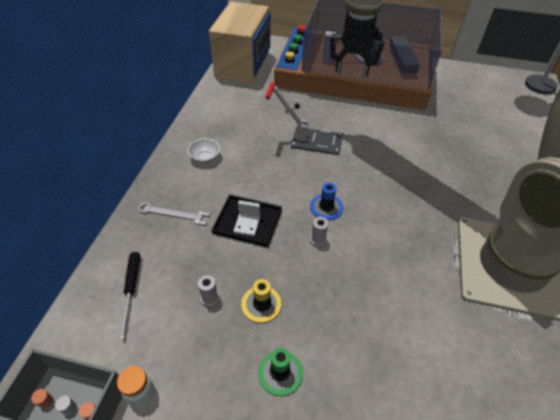

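Both views agree: the arm is open (grip at (271,90) in the side view), the bracket is flat in the tray at (247,218), and each sleeve is upright inside its ring. The steel sleeves have not moved and the robot is clear, so I'll hand in.

```bash
python3 -c "
from workcell import manip
print(manip.hand_in())"
```

```text
the job is handed in; nothing more can be done
None
```

I finished the task and handed it in at about 37 s of the 125 s allowed; the hand-in gives no verdict.

- **Clamp:** I swung the arm by its red grip to about 2.15 rad and released it. In the last pictures it rests open, leaning back.
- **Bracket:** I lifted it out by the flange and set it down in the tray. Both camera views show it flat on its base, though I didn't measure its height in the tray.
- **Sleeves:** all three stand upright on the pads of their colours. Measured offsets from the pad centres are about 1.6 mm (green), 2.0 mm (yellow) and 0.4 mm (blue), against the 13 mm limit.
- **Steel sleeves and robot:** both steel sleeves look unmoved, judged by eye in the last pictures. The gripper is open and clear of everything.

No check failed. While swinging the clamp, the arc radius worked out at up to 157 mm instead of the stated 150 mm. That is probably a small error in my hinge estimate; the grip held and forces stayed under 10 N.

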